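Match the lids to the teapots

ROBOT

A 6-joint arm with a two-finger parallel gripper is mounted at the origin on the work surface. World frame = base frame: x ahead of the robot, y to its left, z up, the work surface at z = 0. Lengths are in m, angles in degrees, forces in N, time in s.
With the tool pointing down it reaches from about 0.4 to 0.825 m from the base axis. Payload 7 kg.
Tool frame: the origin (TCP) lies midway between the tips of the shut fingers; the grasp point (between the pads) lies 19 mm behind it; z points along the fingers, y is the direction in which the jaws open and shut (so a half turn about z gives the same grasp; the last joint's range is limited). The gripper opens to 88 mm and grips with 3 to 60 N. Pads are 19 mm wide; open, the fingers measure 130 mm over their backs; the gripper's body (78 mm by 193 mm) begins 47 mm behind the grasp point.
Start: joints at [-55.686, 20.546, 0.682, 0, -70.136, -16.507], TCP at [0.206, -0.643, 0.227] pointing down, gripper open.
Joint ranges: [-176.03, 176.03], [-82.01, 121.73], [-58.28, 71.71], [-173.87, 95.51], [-174.79, -0.11], [-173.66, 173.66]. Speed limits (degrees/s): [136.94, 136.94, 172.46, 180, 180, 180].

INTERFACE

Orientations are given as [roll, pitch, yaw] about the fixed x, y, z axes, in that order (R = Rz(yaw) Ry(pitch) Rx(roll)).
In Python, from plant import get_state, capture, close_job gives the robot as it stands.
- The arm moves only by the tool apply_moves, never from a script. Its argument "commands" is a list of rows, each an object with "grip": the opening, from 0 (shut) to 1 (fully open); "dp": the shift along the tool's x, y, z in mm, a list of three; "yaw": the turn about the tool's z in rad. A call has 1 to 12 rows; each row is the pose to reach, as a shift and turn from the pose commanded when the call began, along the tool's axes at that moment; what a row does not reach only later rows make up. A row lasts 1/8 s, in which the tool goes at most 62.5 mm and 10.7 degrees, less where a joint would pass 70% of its speed; a pose out of reach is approached as far as the arm can. A call with a gripper value outside its range is refused whole. The fingers move at their own pace and stop on an object; "newtons" is the grip in N (left out, the last holds). Time passes only in rows, so rows that repeat a pose let the fingers close. It gives the time, the measured TCP pose, the force and the opening at its end, in the units of the state.
- get_state(): the state, without advancing time (a new reading comes with each control period).
- capture(name): name is "scene" or "top"; returns a dict with "color" (420x560x3 uint8, red, green, blue), "camera_matrix" (3x3 intrinsics, pixels), "xyz" and "rotation" of the camera in the world. Camera axes: x right, y up, looking along -z (the intrinsics and any distortion apply to the point x, -y, -z); pixel columns grow to the right and rows downward; lengths in m; the calibration is good to about 2 mm. A picture is of the moment at which its call begins. There is no depth.
- close_job(): hands the job in, once; it reports no verdict.
The state is a dict: "time_s": time; "joints": joint angles; "qd": joint speeds; "joint_torque": joint torques, N m; "tcp_pos": TCP position; "eef_rot": TCP orientation; "contact_force": force on the tool from outside, world axes, zero at the start; "moment": the same for the moment, N m; "gripper_width": finger opening in m.
Only numpy, scipy, OpenCV 4.12 (cv2) and the standard library are available. Lean on these libraries where they do the work, as an engineer would, in place of code of your own. Each camera call takes 0.05 s, during which the arm holds its last target.

TASK

Put each of the three clay lids on the teapot it was made for: the large round lid on the large round pot, the small round lid on the small round pot and the square lid on the square pot with its sides lined up with the pot's. Set each lid down gently, centred and fully seated flat on the rim, with the pots left upright where they stand. Leave the cup, the cork disc and the tin where they are.

Things in the scene. Friction and masses are not known exactly. Their poses are not given: they have to be found in the camera images.
- large_pot: Large open round teapot of reddish-brown unglazed clay, body 116 mm across, round mouth 68 mm inside with a rim 8 mm thick. Origin at the centre of its underside, on the mouth's axis, z up; it stands loose on the bench, rim 62 mm above the origin. Handle on its +y side (reaches 93 mm from the axis), spout on its -y side (reaches 90 mm). About 0.45 kg.
- small_pot: Small open round teapot of the same clay, body 92 mm across, round mouth 44 mm inside with a rim 8 mm thick. Origin at the centre of its underside, on the mouth's axis, z up; it stands loose on the bench, rim 62 mm above the origin. Handle on its +y side (reaches 81 mm from the axis), spout on its -y side (reaches 78 mm). About 0.32 kg.
- square_pot: Square open teapot of the same clay, body 96 mm by 96 mm, upper part 86 mm square, square mouth 52 mm by 52 mm with its sides along the pot's x and y. Origin at the centre of its underside, on the mouth's axis, z up; it stands loose on the bench, rim 62 mm above the origin. Handle on its +y side (reaches 83 mm from the axis), spout on its -y side (reaches 80 mm). About 0.5 kg.
- large_lid: Large round lid of the same clay. Origin at the centre of the underside of the spigot, z up; it lies right way up on its spigot. From the origin upward: round 52 mm diameter spigot 0 to 10 mm, round 86 mm diameter plate 10 to 17 mm, then a knob standing 17 to 43 mm, round, 22 mm diameter between heights 22 and 39 mm. On its pot the plate rests on the rim, so its origin is then 52 mm above the pot's origin. About 0.1 kg.
- small_lid: Small round lid of the same clay. Origin at the centre of the underside of the spigot, z up; it lies right way up on its spigot. From the origin upward: round 30 mm diameter spigot 0 to 10 mm, round 60 mm diameter plate 10 to 17 mm, then a knob standing 17 to 43 mm, round, 20 mm diameter between heights 22 and 39 mm. On its pot the plate rests on the rim, so its origin is then 52 mm above the pot's origin. About 0.05 kg.
- square_lid: Square lid of the same clay. Origin at the centre of the underside of the spigot, z up; it lies right way up on its spigot. From the origin upward: 36 mm square spigot 0 to 10 mm, 70 mm square (sides along the lid's x and y) plate 10 to 17 mm, then a knob standing 17 to 43 mm, an upright bar 40 mm long along the lid's x and 14 mm thick along its y. On its pot the plate rests on the rim, so its origin is then 52 mm above the pot's origin. About 0.09 kg.
- cup: Small open tea cup of the same clay, 60 mm across the mouth and 42 mm high, loose; origin at the centre of its underside. Not part of the job.
- cork: Loose round disc of cork, 76 mm diameter and 14 mm thick; origin at the centre of its underside. Not part of the job.
- tin: Loose open grey metal tin, 90 mm (x) by 70 mm (y), 45 mm high; origin at the centre of its underside. Not part of the job.
There are look-alikes about, which are no part of the job. What is shaped like the square_lid but purple is not meant.

How it is judged (in metres and radians):
At the end, for the whole second after the job is handed in: Each lid on its own pot: centred within 10 mm (square 13 mm), origin 48 to 56 mm above the pot's, level within 0.08 rad; square lid's sides within 0.22 rad of its pot's (any quarter turn); pots upright within 0.08 rad, moved under 30 mm; lids released, all at rest (horizontal distance between large_lid and large_pot below 0.01 m and z of large_lid in the frame of large_pot between 0.048 and 0.056 m and angle between each of large_lid, large_pot, small_lid, small_pot, square_lid, square_pot's own z axis and vertical below 0.08 rad and distance of each of large_pot, small_pot, square_pot from where it was at the start of the episode below 0.03 m and linear speed of each of large_lid, large_pot, small_lid, small_pot, square_lid, square_pot below 0.02 m/s and contact force between each of large_lid, small_lid, square_lid and the fingers below 0.05 N and horizontal distance between small_lid and small_pot below 0.01 m and z of small_lid in the frame of small_pot between 0.048 and 0.056 m and horizontal distance between square_lid and square_pot below 0.013 m and z of square_lid in the frame of square_pot between 0.048 and 0.056 m and (angle between the x axis of square_lid and the x axis of square_pot, either way round below 0.22 rad or angle between the x axis of square_lid and the y axis of square_pot, either way round below 0.22 rad)); the robot touches nothing.
It fails at once if the cup, the cork disc or the tin is moved more than 30 mm or upset (distance of any of cup, cork, tin from where it was at the start of the episode above 0.03 m or angle between any of cup, cork, tin's own z axis and vertical above 0.4 rad).
It fails at once if a pot is shoved more than 30 mm or tipped (distance of any of large_pot, small_pot, square_pot from where it was at the start of the episode above 0.03 m or angle between any of large_pot, small_pot, square_pot's own z axis and vertical above 0.3 rad).
It fails at once if a lid falls freely from more than about 15 mm (faster than 0.55 m/s and not held by the fingers) ((linear speed of large_lid above 0.55 m/s and contact force between large_lid and the fingers below 0.05 N) or (linear speed of small_lid above 0.55 m/s and contact force between small_lid and the fingers below 0.05 N) or (linear speed of square_lid above 0.55 m/s and contact force between square_lid and the fingers below 0.05 N)).
It also fails if it takes over 96 s, if anything falls off the work surface, if the arm or the gripper's body presses on something with over 40 N, if the wrist force passes 120 N, or if a joint passes its speed limit or range.

## Working session

There is one attempt and no reset: what is moved stays moved. The work goes in short steps, Python scripts to look and compute and a tool call to move; the robot and the scene stay as the last step left them, time stands still between calls to the robot, and variables do not carry over. Pictures are saved under pics/ and viewed, and the job is handed in when it is done.

Besides the shell and the picture viewer there is one more tool, called as name(argument=value, ...), one argument or row to a line, values as JSON. apply_moves: Moves the arm, as the interface text tells. Its arguments: {"type":"object","properties":{"commands":{"type":"array","items":{"type":"object","properties":{"grip":{"type":"number"},"dp":{"type":"array","items":{"type":"number"}},"yaw":{"type":"number"}}}},"newtons":{"type":"number"}},"required":["commands"]}

```bash
mkdir -p pics; ls; python3 - <<'E'
from plant import get_state, capture
import cv2
print(get_state())
for n in("scene","top"):
    c=capture(n); cv2.imwrite(f"pics/{n}0.png",c["color"][:,:,::-1]); print(n,c["camera_matrix"],c["xyz"],c["rotation"],[k for k in c])
E
```

```text
pics
{'time_s': 0.0, 'joints': array([-5.56864981e+01,  2.05909317e+01,  6.31694341e-01, -2.03501743e-02,
       -7.01366295e+01, -1.65052187e+01]), 'qd': array([ 0.09542454, -0.01201466,  0.00915881, -0.00607479, -0.00984219,
        0.02514253]), 'joint_torque': array([ 9.44304229e-04, -5.82711160e+01,  2.93062592e+01,  6.99709520e+00,
        6.88963104e-03, -1.85733165e-04]), 'tcp_pos': array([ 0.20622948, -0.64218349,  0.22561187]), 'eef_rot': array([ 1.79902648e+02, -8.89665190e-03, -1.62198640e+02]), 'contact_force': array([ 0.54972542, -0.05793968, -0.01651256]), 'moment': array([-0.01613635, -0.01559202,  0.03854903]), 'gripper_width': 0.08816215135744697}
scene [[405.43692044   0.         279.25318093]
 [  0.         405.43692044 205.57780273]
 [  0.           0.           1.        ]] [0.74918424 0.37368543 0.84308938] [ 32.95263599   0.34039131 146.64711391] ['color', 'camera_matrix', 'xyz', 'rotation']
top [[401.9945635    0.         270.05800338]
 [  0.         401.9945635  202.31257283]
 [  0.           0.           1.        ]] [ 0.39002757 -0.09293173  0.94732571] [  3.37676265  -0.58618235 -88.35018823] ['color', 'camera_matrix', 'xyz', 'rotation']
```

View pics/scene0.png

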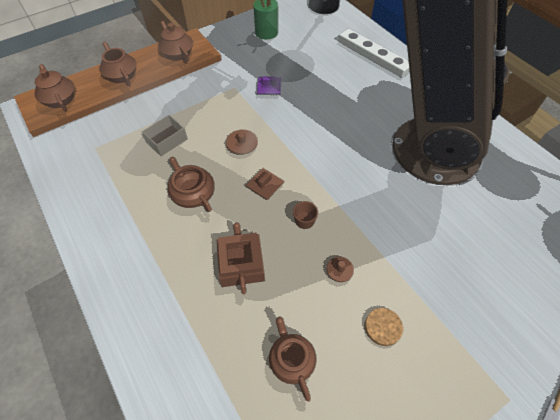

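View pics/top0.png

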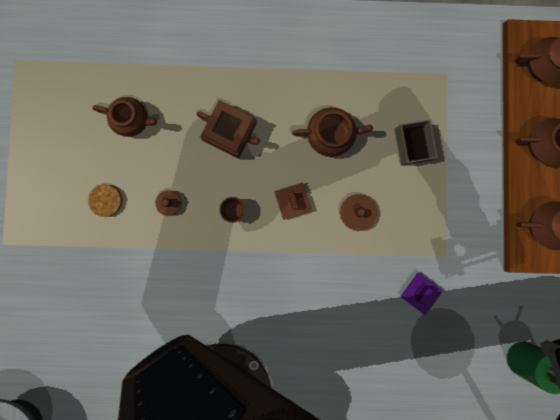

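The scene view has the large lid at (241,141), the square lid at (265,183), the small lid at (340,268), the cup at (305,213), the cork at (384,326) and the tin at (164,134). The pots are large (190,185), square (240,258) and small (293,357). There are look-alike pots on the shelf and a purple square lid at (268,85). In the top view the lids are at (359,211), (295,201) and (169,202), and the purple one is at (422,292). Next I'll enlarge the top view and take measurements.

```bash
cat > h.py <<'E'
import numpy as np, cv2
from scipy.spatial.transform import Rotation as R
from plant import get_state, capture
def cam(c):
    K=c["camera_matrix"]; Rm=R.from_euler('xyz',c["rotation"],degrees=True).as_matrix()
    return K,Rm,np.array(c["xyz"])
def onplane(c,px,z):
    K,Rm,t=cam(c); px=np.atleast_2d(px).astype(float)
    d=np.c_[(px[:,0]-K[0,2])/K[0,0],-(px[:,1]-K[1,2])/K[1,1],-np.ones(len(px))]@Rm.T
    s=(z-t[2])/d[:,2]; return t+d*s[:,None]
def proj(c,P):
    K,Rm,t=cam(c); q=(np.atleast_2d(P)-t)@Rm
    return np.c_[K[0,0]*q[:,0]/-q[:,2]+K[0,2],K[1,1]*-q[:,1]/-q[:,2]+K[1,2]]
E
python3 - <<'E'
from h import *
for n,(x0,y0,w,h) in (("top",(80,80,370,170)),("scene",(130,90,290,320))):
    c=capture(n); im=c["color"][:,:,::-1].copy(); f=2 if n=="top" else 1.85
    cr=cv2.resize(im[y0:y0+h,x0:x0+w],None,fx=f,fy=f,interpolation=cv2.INTER_CUBIC)
    cv2.imwrite(f"pics/{n}1.png",cr)
    lab=cv2.cvtColor(im,cv2.COLOR_BGR2HSV)
    m=((((lab[...,0]<12)|(lab[...,0]>170))&(lab[...,1]>85))*255).astype(np.uint8)
    cv2.imwrite(f"pics/{n}m.png",m)
    k,l,s,ce=cv2.connectedComponentsWithStats(m)
    for i in range(1,k):
        if s[i,4]>150: print(n,ce[i].round(1),s[i],onplane(c,ce[i],.02)[0].round(3))
E
```

```text
top [543.6  59.9] [ 515   37   45   46 1353] [ 0.803 -0.741  0.02 ]
top [126.3 116.2] [  93   98   63   38 1304] [0.636 0.24  0.02 ]
top [228.5 129.2] [ 197  101   62   56 1621] [0.613 0.001 0.02 ]
top [331.4 131.4] [ 293  108   79   49 1984] [ 0.615 -0.24   0.02 ]
top [544.6 141.4] [ 516  118   44   48 1287] [ 0.607 -0.741  0.02 ]
top [415.7 142.6] [404 126  24  34 564] [ 0.595 -0.438  0.02 ]
top [292.8 200.6] [275 183  36  36 848] [ 0.45  -0.153  0.02 ]
top [168.  202.6] [156 191  25  24 483] [0.438 0.134 0.02 ]
top [358.4 212. ] [ 341  195   36   35 1006] [ 0.429 -0.306  0.02 ]
top [232.2 209.2] [220 197  25  25 479] [ 0.426 -0.014  0.02 ]
top [545.5 224.9] [ 516  201   44   49 1231] [ 0.411 -0.741  0.02 ]
top [238.9 385.1] [200 347  76  73 817] [ 0.031 -0.043  0.02 ]
scene [175.4  39.6] [158  21  35  39 724] [ 0.387 -0.81   0.02 ]
scene [117.3  65. ] [100  42  37  38 709] [ 0.594 -0.794  0.02 ]
scene [52.3 87. ] [  34   65   41   40 1052] [ 0.794 -0.806  0.02 ]
scene [235.6 140.4] [226 130  23  24 312] [ 0.443 -0.315  0.02 ]
scene [190.1 185.9] [ 168  157   46   54 1580] [ 0.614 -0.247  0.02 ]
scene [264.6 183.4] [246 169  38  30 606] [ 0.454 -0.15   0.02 ]
scene [304.5 214.1] [293 202  24  27 483] [ 0.423 -0.021  0.02 ]
scene [239.5 259. ] [ 217  223   48   71 2202] [ 0.612 -0.005  0.02 ]
scene [339.6 269. ] [327 257  26  25 504] [0.441 0.137 0.02 ]
scene [292.2 358.5] [ 269  317   47   84 1933] [0.634 0.235 0.02 ]
```

View pics/top1.png

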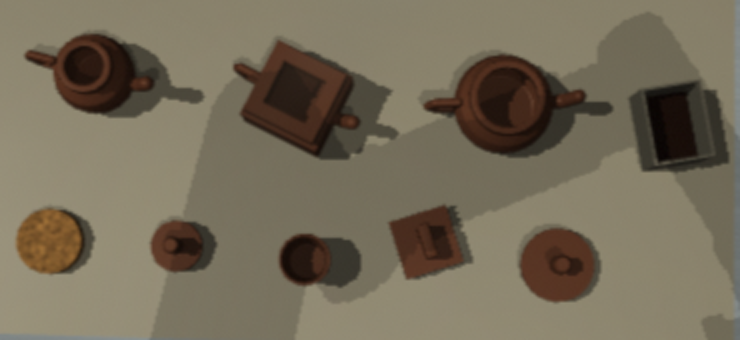

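View pics/scene1.png

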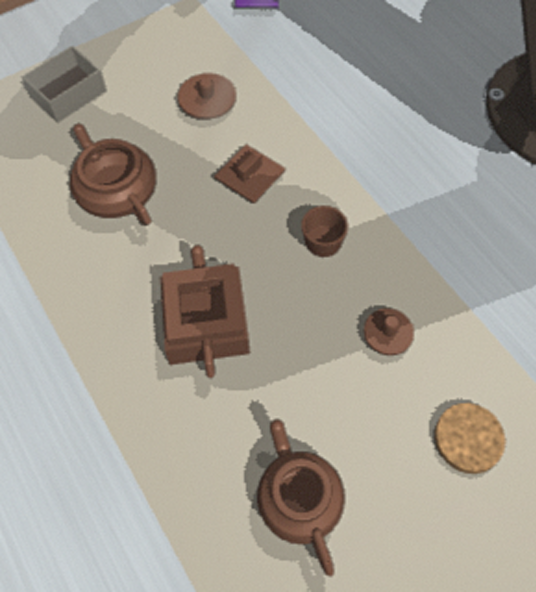

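View pics/topm.png

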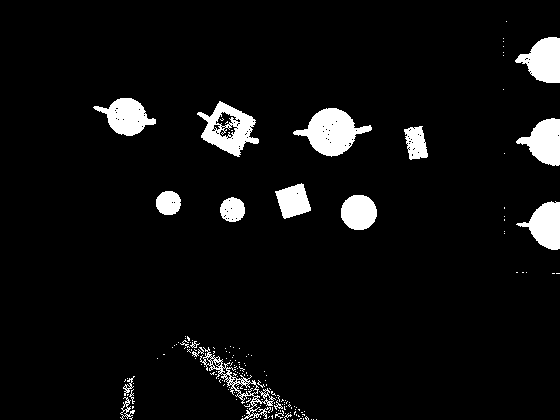

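```bash
cat > meas.py <<'E'
from h import *
def mask(c,s=85):
    hv=cv2.cvtColor(c["color"],cv2.COLOR_RGB2HSV)
    m=((((hv[...,0]<12)|(hv[...,0]>170))&(hv[...,1]>s))*255).astype(np.uint8)
    return m
def blob(c,px,s=85,opn=0):
    m=mask(c,s); m=cv2.morphologyEx(m,cv2.MORPH_CLOSE,np.ones((3,3),np.uint8))
    cs,_=cv2.findContours(m,cv2.RETR_EXTERNAL,cv2.CHAIN_APPROX_NONE)
    f=np.zeros_like(m)
    for k in cs:
        if cv2.contourArea(k)>100 and cv2.pointPolygonTest(k,px,False)>=0: cv2.drawContours(f,[k],-1,255,-1)
    if opn: f=cv2.morphologyEx(f,cv2.MORPH_OPEN,cv2.getStructuringElement(cv2.MORPH_ELLIPSE,(opn,opn)))
    cs,_=cv2.findContours(f,cv2.RETR_EXTERNAL,cv2.CHAIN_APPROX_NONE)
    return max(cs,key=cv2.contourArea)[:,0,:]
def tri(c1,p1,c2,p2):
    A=[];b=[]
    for c,p in((c1,p1),(c2,p2)):
        o=np.array(c["xyz"]);d=onplane(c,p,0)[0]-o;d/=np.linalg.norm(d);M=np.eye(3)-np.outer(d,d);A.append(M);b.append(M@o)
    x,r,_,_=np.linalg.lstsq(np.vstack(A),np.hstack(b),rcond=None);return x,r
E
python3 - <<'E'
from meas import *
T=capture("top");S=capture("scene")
L={"large_lid":((359,205),(236,140)),"square_lid":((290,200),(264,183)),"small_lid":((168,208),(340,270))}
for n,(a,b) in L.items():
  for c,p,nm,s in((T,a,"top",85),(S,b,"scene",60)):
    k=blob(c,p,s); w=onplane(c,k,.016)[:,:2]*1000
    if n[0:2]=="sq":
        r=cv2.minAreaRect(w.astype(np.float32)); print(n,nm,r)
    else:
        (x,y),rr=cv2.minEnclosingCircle(w.astype(np.float32)); e=cv2.fitEllipse(w.astype(np.float32)); print(n,nm,(round(x,1),round(y,1)),round(2*rr,1),np.round(e[0],1),np.round(e[1],1))
P={"large_pot":((331,120),(180,200),13),"square_pot":((215,120),(222,270),13),"small_pot":((120,105),(285,375),13)}
for n,(a,b,o) in P.items():
    ps=[]
    for c,p in((T,a),(S,b)):
        k=blob(c,p,75,o); (x,y),_,_=e=cv2.fitEllipse(k); ps.append((x,y)); print(n,np.round(e[0],1),np.round(e[1],1),e[2])
    print(n,"tri",tri(T,ps[0],S,ps[1]))
E
python3 - <<'E'
from h import *
c=capture("top");im=c["color"][:,:,::-1]
a=[cv2.resize(im[y-40:y+40,x-45:x+45],None,fx=4,fy=4,interpolation=cv2.INTER_CUBIC) for x,y in((126,116),(229,128))]
b=[cv2.resize(im[y-35:y+35,x-45:x+45],None,fx=4,fy=4,interpolation=cv2.INTER_CUBIC) for x,y in((331,131),(295,201))]
o=np.vstack([np.hstack(a),np.hstack(b)]);cv2.imwrite("pics/crop2.png",np.clip(o*1.6,0,255).astype(np.uint8))
E
```

```text
large_lid top (428.8, -306.5) 83.8 [ 428.8 -306.6] [80.8 81.9]
large_lid scene (430.2, -307.5) 87.5 [ 430.3 -307.9] [81.8 84. ]
square_lid top ((450.8270568847656, -153.7225341796875), (68.18743896484375, 67.74048614501953), 19.78277015686035)
square_lid scene ((452.12847900390625, -153.98776245117188), (71.17169952392578, 70.64862823486328), 19.102201461791992)
small_lid top (437.8, 135.4) 57.8 [437.9 135.1] [54.3 56. ]
small_lid scene (438.9, 135.1) 60.0 [439.  135.2] [56.8 58.2]
large_pot [331.  131.5] [46.7 48.2] 80.16123962402344
large_pot [190.3 186.2] [41.4 45. ] 81.6528549194336
large_pot tri (array([ 0.61390643, -0.23788638,  0.02943214]), array([3.74196755e-06]))
square_pot [228.1 128.7] [47.3 48.1] 122.94698333740234
square_pot [239.6 259.4] [48.5 55.6] 177.927001953125
square_pot tri (array([6.12823553e-01, 5.86080224e-04, 2.88275976e-02]), array([2.34550542e-06]))
small_pot [126.6 116.4] [36.2 40.2] 117.31812286376953
small_pot [292.1 358.7] [45.2 48.8] 167.95773315429688
small_pot tri (array([0.63447521, 0.2367826 , 0.02623248]), array([5.87425548e-07]))
```

View pics/crop2.png

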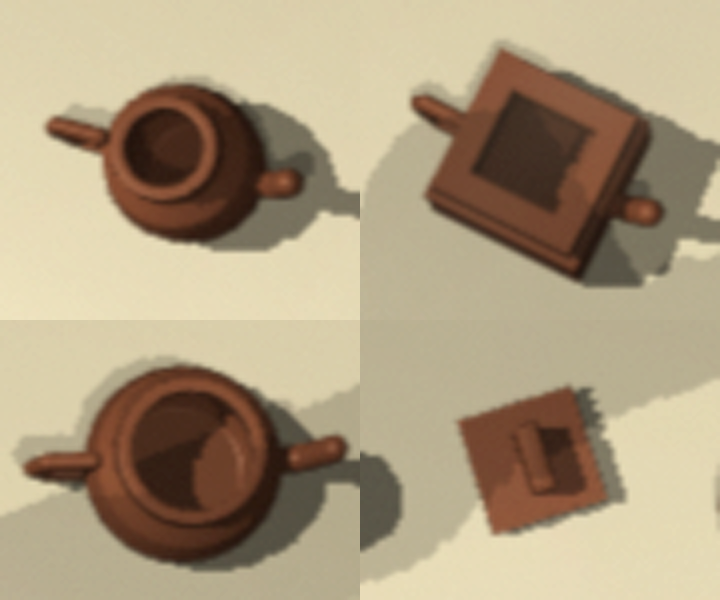

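```bash
python3 - <<'E'
from meas import *
T=capture("top");S=capture("scene")
for n,p in(("small",(120.9,112.9)),("large",(335.4,128.4)),("sq_in",(227.1,125.1)),("sq_out",(228.3,125.8))): print(n,onplane(T,p,.062)[0].round(4))
cr=np.array([(502,48),(648,124),(578,250),(430,190)],float); px=(cr-[360,0])/4+[184,88]-.4
w=onplane(T,px,.062)[:,:2]*1000; e=np.roll(w,-1,0)-w; print(np.hypot(*e.T), np.degrees(np.arctan2(e[:,1],e[:,0]))%90)
cr=np.array([(516,93),(592,130),(556,210),(471,168)],float); px=(cr-[360,0])/4+[184,88]-.4
w=onplane(T,px,.062)[:,:2]*1000; e=np.roll(w,-1,0)-w; print(np.hypot(*e.T), np.degrees(np.arctan2(e[:,1],e[:,0]))%90)
# knob bar: dir
px=(np.array([(523,425),(545,490)])-[360,320])/4+[250,166]-.4
w=onplane(T,px,.043); d=w[1]-w[0]; print("bar",np.degrees(np.arctan2(d[1],d[0]))%180,np.hypot(d[0],d[1]))
# overlay
E0={"L":(.615,-.239),"Q":(.613,.0),"S":(.635,.237)}
def draw(c,im,P): 
    q=np.round(proj(c,P)*16*3+16*1).astype(int); cv2.polylines(im,[q.reshape(-1,1,2)],True,(0,255,0),1,cv2.LINE_AA,4)
th=np.linspace(0,2*np.pi,60)
for c,nm,(x0,y0,w,h) in((T,"top",(85,80,265,140)),(S,"scene",(155,130,200,270))):
    im=cv2.resize(c["color"][:,:,::-1],None,fx=3,fy=3,interpolation=cv2.INTER_CUBIC)
    im=np.clip(im*1.6,0,255).astype(np.uint8)
    for k,r in(("L",.034),("S",.022)):
        for rr in(r,r+.008): draw(c,im,np.c_[E0[k][0]+rr*np.cos(th),E0[k][1]+rr*np.sin(th),0*th+.062])
    for hs in(.026,.043):
        a=np.radians(-29+45+90*np.arange(4)); draw(c,im,np.c_[E0["Q"][0]+hs*2**.5*np.cos(a),E0["Q"][1]+hs*2**.5*np.sin(a),0*a+.062])
    for (x,y,r) in((.4295,-.307,.043),(.4384,.1352,.030)): draw(c,im,np.c_[x+r*np.cos(th),y+r*np.sin(th),0*th+.017]);draw(c,im,np.c_[x+.009*np.cos(th),y+.009*np.sin(th),0*th+.043])
    im=im[y0*3:(y0+h)*3,x0*3:(x0+w)*3]
    s=min(800/im.shape[1],600/im.shape[0]); cv2.imwrite(f"pics/ov_{nm}.png",cv2.resize(im,None,fx=s,fy=s,interpolation=cv2.INTER_AREA))
E
```

```text
small [0.6321 0.2373 0.062 ]
large [ 0.6122 -0.2417  0.062 ]
sq_in [6.12e-01 2.00e-04 6.20e-02]
sq_out [ 0.6105 -0.0025  0.062 ]
[92.28713347 80.93699109 88.9514993  89.56554081] [63.96150318 63.07441459 69.51181144 65.56072641]
[47.32794157 49.32206847 52.92373091 49.14031169] [65.53392756 67.95782423 65.24910698 61.43885811]
bar 20.153670196028628 0.03872584069653046
```

View pics/ov_top.png

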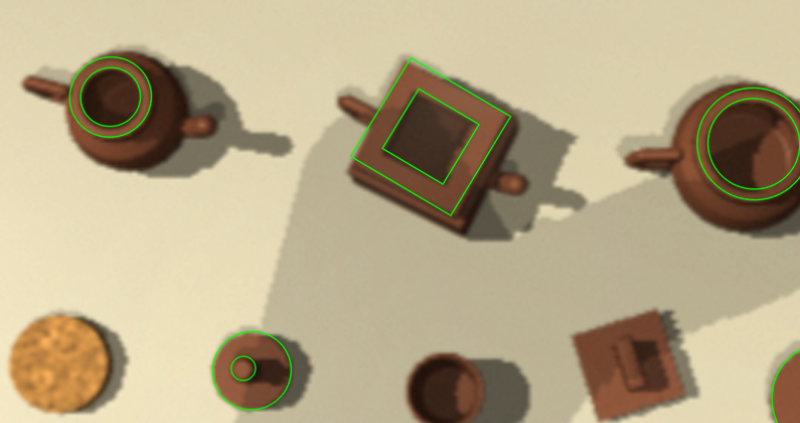

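View pics/ov_scene.png

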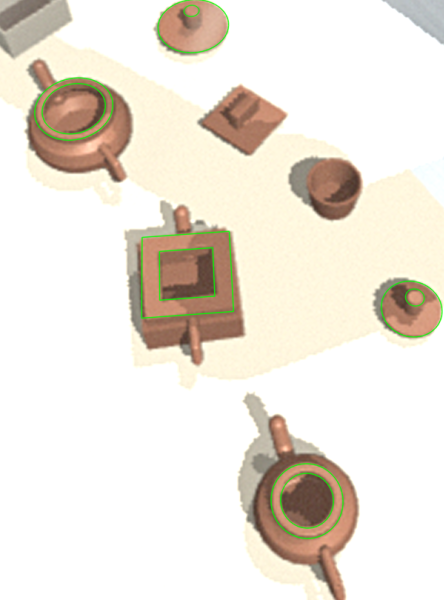

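The overlays fit the rims and lids within about 2 mm in both views. The large lid at top (359,211) is the only 86 mm lid. The terracotta square at (295,201) is the square lid, not the purple one at (422,292). I'll do the large lid first.

```bash
cat > go.py <<'E'
import sys
from h import *
s=get_state(); p=s["tcp_pos"]; Rm=R.from_euler('xyz',s["eef_rot"],degrees=True).as_matrix()
t=np.array([float(v) for v in sys.argv[1:4]])
y=s["eef_rot"][2]; print("t",round(s["time_s"],2),"p",p.round(4),"rot",s["eef_rot"].round(2),"w",round(s["gripper_width"],4),"F",s["contact_force"].round(2),"j6",s["joints"][5].round(1))
print("dp mm",(Rm.T@(t-p)*1000).round(1))
if len(sys.argv)>4:
    d=(float(sys.argv[4])-y+180)%360-180; print("yaw cmd rad",-np.radians(d).round(3))
E
python3 go.py .4295 -.307 .10
```

```text
t 0.45 p [ 0.2064 -0.6426  0.2265] rot [ 179.99   -0.   -162.19] w 0.0875 F [-0.53  0.82 -0.78] j6 -16.5
dp mm [-315.1  251.3  126.5]
```

apply_moves(
  commands=[
    {"dp":[-50,40,10],"grip":0.7},
    {"dp":[-100,80,30],"grip":0.7},
    {"dp":[-150,120,50],"grip":0.7},
    {"dp":[-200,160,70],"grip":0.7},
    {"dp":[-250,200,90],"grip":0.7},
    {"dp":[-290,230,110],"grip":0.7},
    {"dp":[-315,251,126],"grip":0.7},
    {"dp":[-315,251,126],"grip":0.7},
    {"dp":[-315,251,126],"grip":0.7},
  ],
  newtons=12,
)

```text
$.commands[0]: bad value
```

```bash
python3 go.py .4295 -.307 .023; python3 - <<'E'
from h import *
for n,(x0,y0,w,h) in (("top",(290,150,140,110)),("scene",(180,90,140,110))):
    im=capture(n)["color"][:,:,::-1]; cv2.imwrite(f"pics/a_{n}.png",cv2.resize(im[y0:y0+h,x0:x0+w],None,fx=4,fy=4,interpolation=cv2.INTER_CUBIC))
E
```

```text
t 0.45 p [ 0.2064 -0.6426  0.2265] rot [ 179.99   -0.   -162.19] w 0.0875 F [-0.53  0.82 -0.78] j6 -16.5
dp mm [-315.1  251.3  203.5]
```

View pics/a_scene.png

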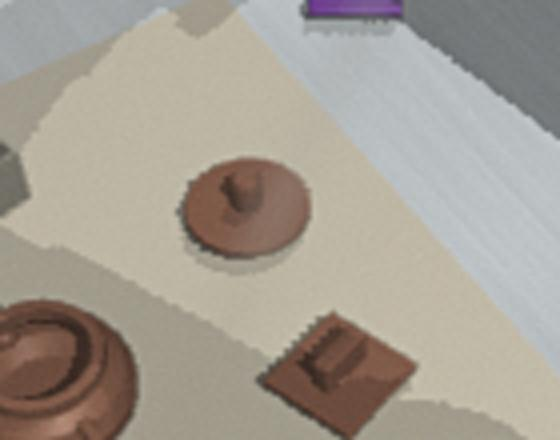

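The call was refused, probably because each row needs a yaw. The crop confirms the large lid with its round knob, and the square lid below it.

apply_moves(
  commands=[
    {"dp":[-50,40,10],"yaw":0,"grip":0.7},
    {"dp":[-100,80,30],"yaw":0,"grip":0.7},
    {"dp":[-150,120,50],"yaw":0,"grip":0.7},
    {"dp":[-200,160,70],"yaw":0,"grip":0.7},
    {"dp":[-250,200,90],"yaw":0,"grip":0.7},
    {"dp":[-290,230,110],"yaw":0,"grip":0.7},
    {"dp":[-315,251,126],"yaw":0,"grip":0.7},
    {"dp":[-315,251,126],"yaw":0,"grip":0.7},
    {"dp":[-315,251,126],"yaw":0,"grip":0.7},
  ],
  newtons=12,
)

```text
time_s: 1.68
tcp_pos: [0.4298, -0.3074, 0.1008]
eef_rot: [-180.0, 0.0, -162.1]
contact_force: [0.1, -0.0, 0.7]
gripper_width: 0.0613
```

```bash
python3 go.py .4295 -.307 .023; python3 - <<'E'
from h import *
for n,(x0,y0,w,h) in (("top",(290,150,140,110)),("scene",(180,90,140,110))):
    im=capture(n)["color"][:,:,::-1]; cv2.imwrite(f"pics/a_{n}.png",cv2.resize(im[y0:y0+h,x0:x0+w],None,fx=4,fy=4,interpolation=cv2.INTER_CUBIC))
E
```

```text
t 1.68 p [ 0.4298 -0.3074  0.1008] rot [-179.98    0.   -162.13] w 0.0613 F [ 0.11 -0.04  0.65] j6 -57.9
dp mm [ 0.2  0.5 77.8]
```

View pics/a_scene.png

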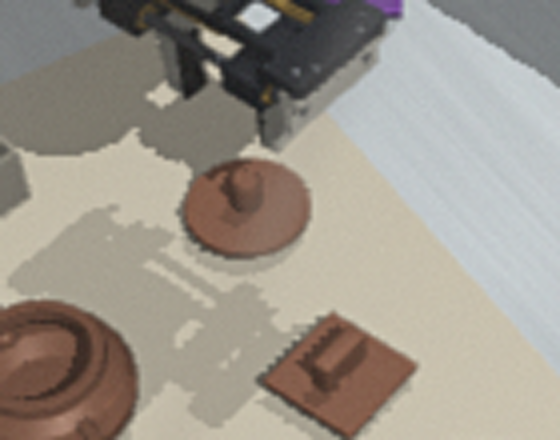

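The gripper hangs over the lid knob at crop (242,185) and the path down is free. Next: descend and close.

apply_moves(
  commands=[
    {"dp":[0,0,30],"yaw":0,"grip":0.6},
    {"dp":[0,0,55],"yaw":0,"grip":0.6},
    {"dp":[0,0,70],"yaw":0,"grip":0.6},
    {"dp":[0,0,78],"yaw":0,"grip":0.6},
    {"dp":[0,0,78],"yaw":0,"grip":0.3},
    {"dp":[0,0,78],"yaw":0,"grip":0.15},
    {"dp":[0,0,78],"yaw":0,"grip":0.1},
    {"dp":[0,0,78],"yaw":0,"grip":0.1},
    {"dp":[0,0,78],"yaw":0,"grip":0.1},
    {"dp":[0,0,78],"yaw":0,"grip":0.1},
  ],
  newtons=15,
)

```text
time_s: 3.02
tcp_pos: [0.4299, -0.3074, 0.0231]
eef_rot: [-180.0, 0.0, -162.2]
contact_force: [-0.8, 1.7, 6.2]
gripper_width: 0.0215
```

```bash
python3 go.py .4295 -.307 .023
```

```text
t 3.02 p [ 0.4299 -0.3074  0.0231] rot [-1.7997e+02  4.0000e-02 -1.6218e+02] w 0.0215 F [-0.84  1.74  6.17] j6 -57.9
dp mm [0.3 0.5 0.1]
```

Width 21.5 mm matches the 22 mm knob. Now I'll lift.

apply_moves(
  commands=[
    {"dp":[0,0,-5],"yaw":0,"grip":0.1},
    {"dp":[0,0,-15],"yaw":0,"grip":0.1},
    {"dp":[0,0,-35],"yaw":0,"grip":0.1},
    {"dp":[0,0,-60],"yaw":0,"grip":0.1},
    {"dp":[0,0,-85],"yaw":0,"grip":0.1},
    {"dp":[0,0,-100],"yaw":0,"grip":0.1},
    {"dp":[0,0,-110],"yaw":0,"grip":0.1},
    {"dp":[0,0,-110],"yaw":0,"grip":0.1},
  ],
  newtons=20,
)

```text
time_s: 4.03
tcp_pos: [0.4297, -0.3074, 0.1329]
eef_rot: [-180.0, 0.0, -162.2]
contact_force: [0.1, -0.6, -1.9]
gripper_width: 0.0211
```

```bash
python3 go.py .614 -.240 .13; python3 - <<'E'
from h import *
for n,(x0,y0,w,h) in (("top",(290,150,140,110)),("scene",(180,60,160,130))):
    im=capture(n)["color"][:,:,::-1]; cv2.imwrite(f"pics/b_{n}.png",cv2.resize(im[y0:y0+h,x0:x0+w],None,fx=4,fy=4,interpolation=cv2.INTER_CUBIC))
E
```

```text
t 4.03 p [ 0.4297 -0.3074  0.1329] rot [-1.7998e+02  4.0000e-02 -1.6220e+02] w 0.0211 F [ 0.13 -0.56 -1.85] j6 -57.9
dp mm [-196.     7.8    3. ]
```

View pics/b_scene.png

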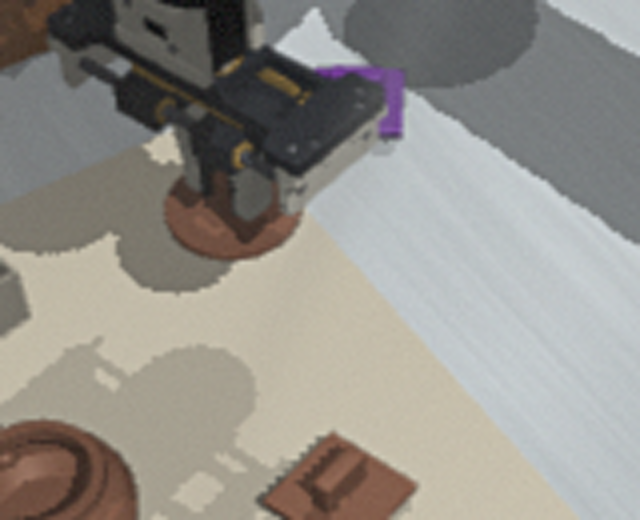

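The lid is held level at crop (232,215). Next I'll carry it over the large pot.

apply_moves(
  commands=[
    {"dp":[-15,1,0],"yaw":0,"grip":0.1},
    {"dp":[-45,2,0],"yaw":0,"grip":0.1},
    {"dp":[-75,3,0],"yaw":0,"grip":0.1},
    {"dp":[-105,4,0],"yaw":0,"grip":0.1},
    {"dp":[-135,5,0],"yaw":0,"grip":0.1},
    {"dp":[-165,6,0],"yaw":0,"grip":0.1},
    {"dp":[-185,7,0],"yaw":0,"grip":0.1},
    {"dp":[-196,8,0],"yaw":0,"grip":0.1},
    {"dp":[-196,8,0],"yaw":0,"grip":0.1},
    {"dp":[-196,8,0],"yaw":0,"grip":0.1},
  ],
)

```text
time_s: 5.38
tcp_pos: [0.613, -0.24, 0.1326]
eef_rot: [180.0, -0.0, -162.2]
contact_force: [-0.4, -0.8, -0.2]
gripper_width: 0.0212
```

```bash
python3 go.py .614 -.240 .077; python3 - <<'E'
from h import *
for n,(x0,y0,w,h) in (("top",(260,70,140,120)),("scene",(120,90,160,140))):
    im=capture(n)["color"][:,:,::-1]; cv2.imwrite(f"pics/c_{n}.png",cv2.resize(im[y0:y0+h,x0:x0+w],None,fx=4,fy=4,interpolation=cv2.INTER_CUBIC))
E
```

```text
t 5.38 p [ 0.613  -0.24    0.1326] rot [ 1.7999e+02 -2.0000e-02 -1.6222e+02] w 0.0212 F [-0.43 -0.76 -0.2 ] j6 -67.8
dp mm [-1.  -0.3 55.6]
```

View pics/c_scene.png

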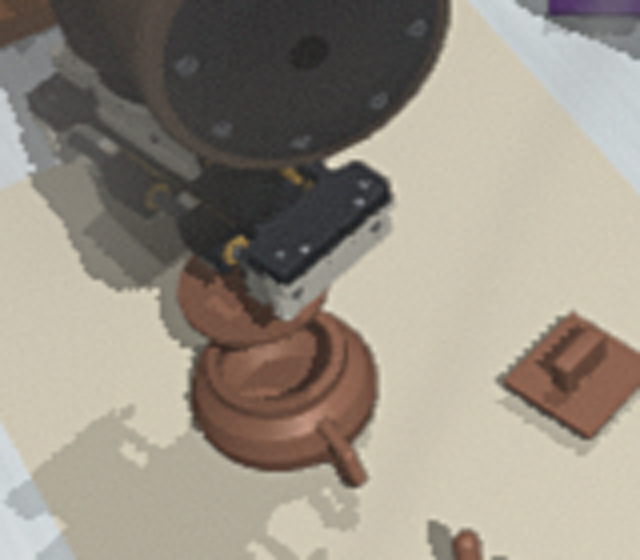

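View pics/c_top.png

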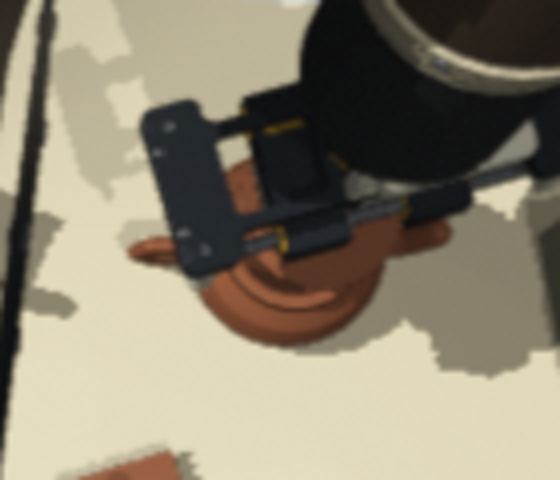

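The lid hangs above the mouth (scene crop about (270,360)), offset as expected for its height. I'll lower it slowly.

apply_moves(
  commands=[
    {"dp":[-1,0,12],"yaw":0,"grip":0.1},
    {"dp":[-1,0,25],"yaw":0,"grip":0.1},
    {"dp":[-1,0,35],"yaw":0,"grip":0.1},
    {"dp":[-1,0,43],"yaw":0,"grip":0.1},
    {"dp":[-1,0,49],"yaw":0,"grip":0.1},
    {"dp":[-1,0,53],"yaw":0,"grip":0.1},
    {"dp":[-1,0,55],"yaw":0,"grip":0.1},
    {"dp":[-1,0,55],"yaw":0,"grip":0.1},
  ],
)

```text
time_s: 6.48
tcp_pos: [0.6148, -0.2395, 0.0777]
eef_rot: [-180.0, 0.0, -162.2]
contact_force: [-0.3, 0.3, -0.5]
gripper_width: 0.0215
```

```bash
python3 go.py .614 -.240 .0752
```

```text
t 6.47 p [ 0.6148 -0.2395  0.0777] rot [-1.7999e+02  1.0000e-02 -1.6219e+02] w 0.0215 F [-0.33  0.27 -0.54] j6 -67.8
dp mm [ 0.9 -0.2  2.5]
```

No contact yet. I'll go down the last 2–3 mm, then release partway.

apply_moves(
  commands=[
    {"dp":[1,0,1],"yaw":0,"grip":0.1},
    {"dp":[1,0,2],"yaw":0,"grip":0.1},
    {"dp":[1,0,2.7],"yaw":0,"grip":0.1},
    {"dp":[1,0,2.7],"yaw":0,"grip":0.1},
    {"dp":[1,0,2.7],"yaw":0,"grip":0.1},
  ],
)

```text
time_s: 7.1
tcp_pos: [0.6137, -0.2398, 0.0751]
eef_rot: [-180.0, 0.0, -162.2]
contact_force: [-0.8, 1.3, 2.2]
gripper_width: 0.0213
```

```bash
python3 go.py .614 -.240 .0752
```

```text
t 7.1 p [ 0.6137 -0.2398  0.0751] rot [-1.7999e+02  1.0000e-02 -1.6219e+02] w 0.0213 F [-0.81  1.33  2.2 ] j6 -67.8
dp mm [-0.2 -0.3 -0.1]
```

Light contact, at the expected height. Next I'll open to about 44 mm, then rise straight up.

apply_moves(
  commands=[
    {"dp":[0,0,0],"yaw":0,"grip":0.3},
    {"dp":[0,0,0],"yaw":0,"grip":0.5},
    {"dp":[0,0,0],"yaw":0,"grip":0.5},
    {"dp":[0,0,0],"yaw":0,"grip":0.5},
    {"dp":[0,0,-10],"yaw":0,"grip":0.5},
    {"dp":[0,0,-30],"yaw":0,"grip":0.5},
    {"dp":[0,0,-60],"yaw":0,"grip":0.5},
    {"dp":[0,0,-80],"yaw":0,"grip":0.5},
    {"dp":[0,0,-80],"yaw":0,"grip":0.5},
  ],
)

```text
time_s: 8.22
tcp_pos: [0.615, -0.2401, 0.1576]
eef_rot: [-179.9, 0.2, -162.2]
contact_force: [-0.2, -0.1, -0.0]
gripper_width: 0.0438
```

```bash
python3 go.py .4515 -.154 .155 -160.5
```

```text
t 8.22 p [ 0.615  -0.2401  0.1576] rot [-179.88    0.22 -162.18] w 0.0438 F [-0.19 -0.06 -0.02] j6 -67.8
dp mm [129.3 132.    1.8]
yaw cmd rad -0.029
```

apply_moves(
  commands=[
    {"dp":[25,25,0],"yaw":0,"grip":0.5},
    {"dp":[55,55,0],"yaw":-0.03,"grip":0.5},
    {"dp":[90,92,20],"yaw":-0.03,"grip":0.5},
    {"dp":[115,118,40],"yaw":-0.03,"grip":0.5},
    {"dp":[129,132,60],"yaw":-0.03,"grip":0.5},
    {"dp":[129,132,60],"yaw":-0.03,"grip":0.5},
    {"dp":[129,132,60],"yaw":-0.03,"grip":0.5},
  ],
)

```text
time_s: 9.1
tcp_pos: [0.4517, -0.1537, 0.0954]
eef_rot: [-180.0, 0.0, -160.4]
contact_force: [0.8, 0.2, 0.0]
gripper_width: 0.0439
```

```bash
python3 go.py .4515 -.154 .023 -160.5; python3 - <<'E'
from h import *
o=[]
for n,(x0,y0,w,h) in (("top",(260,90,180,150)),("scene",(140,100,180,150))):
    im=capture(n)["color"][:,:,::-1]; o.append(cv2.resize(im[y0:y0+h,x0:x0+w],(400,333),interpolation=cv2.INTER_CUBIC))
cv2.imwrite("pics/d.png",np.hstack(o))
E
```

```text
t 9.1 p [ 0.4517 -0.1537  0.0954] rot [-1.7996e+02  5.0000e-02 -1.6044e+02] w 0.0439 F [0.75 0.21 0.04] j6 -75.4
dp mm [ 0.3 -0.2 72.4]
yaw cmd rad 0.001
```

View pics/d.png

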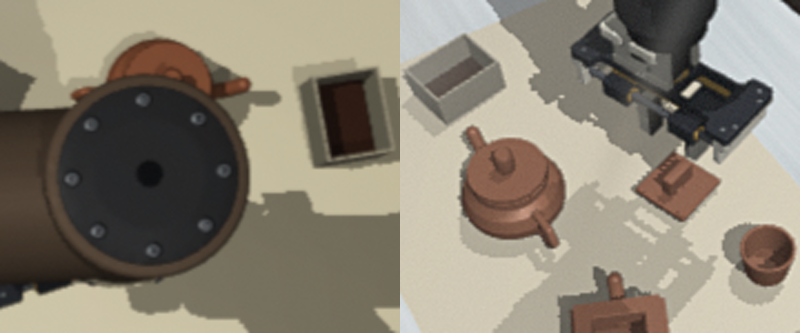

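The large lid is seated on its pot at crop (508,180). The gripper is above the square lid at (680,185), with the jaws across the bar, so I'll descend and close.

apply_moves(
  commands=[
    {"dp":[0,0,30],"yaw":0,"grip":0.5},
    {"dp":[0,0,52],"yaw":0,"grip":0.5},
    {"dp":[0,0,66],"yaw":0,"grip":0.5},
    {"dp":[0,0,72],"yaw":0,"grip":0.5},
    {"dp":[0,0,72],"yaw":0,"grip":0.3},
    {"dp":[0,0,72],"yaw":0,"grip":0.1},
    {"dp":[0,0,72],"yaw":0,"grip":0.04},
    {"dp":[0,0,72],"yaw":0,"grip":0.04},
    {"dp":[0,0,72],"yaw":0,"grip":0.04},
    {"dp":[0,0,72],"yaw":0,"grip":0.04},
  ],
  newtons=15,
)

```text
time_s: 10.45
tcp_pos: [0.4509, -0.1535, 0.0234]
eef_rot: [-180.0, 0.0, -160.5]
contact_force: [-0.9, 0.7, 6.0]
gripper_width: 0.0137
```

apply_moves(
  commands=[
    {"dp":[0,0,-5],"yaw":0,"grip":0.04},
    {"dp":[0,0,-15],"yaw":0,"grip":0.04},
    {"dp":[0,0,-35],"yaw":0,"grip":0.04},
    {"dp":[0,0,-60],"yaw":0,"grip":0.04},
    {"dp":[0,0,-85],"yaw":0,"grip":0.04},
    {"dp":[0,0,-100],"yaw":0,"grip":0.04},
    {"dp":[0,0,-110],"yaw":0,"grip":0.04},
    {"dp":[0,0,-110],"yaw":0,"grip":0.04},
  ],
  newtons=20,
)

```text
time_s: 11.45
tcp_pos: [0.4508, -0.1535, 0.1335]
eef_rot: [-180.0, 0.1, -160.5]
contact_force: [0.1, -0.5, -1.4]
gripper_width: 0.0135
```

```bash
python3 go.py .612 0 .133 -117.5; python3 - <<'E'
from h import *
o=[]
for n,(x0,y0,w,h) in (("top",(160,70,180,150)),("scene",(180,100,180,150))):
    c=capture(n);im=c["color"][:,:,::-1]; o.append(cv2.resize(im[y0:y0+h,x0:x0+w],(400,333),interpolation=cv2.INTER_CUBIC))
cv2.imwrite("pics/e.png",np.hstack(o))
E
```

```text
t 11.45 p [ 0.4508 -0.1535  0.1335] rot [-1.7998e+02  8.0000e-02 -1.6048e+02] w 0.0135 F [ 0.14 -0.49 -1.44] j6 -75.4
dp mm [-203.2   90.8    0.8]
yaw cmd rad -0.75
```

View pics/e.png

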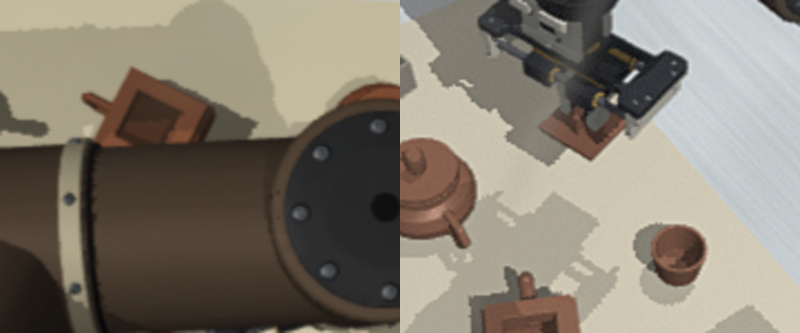

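The square lid is held level at scene crop (583,130). I'll carry it to the square pot while turning it.

apply_moves(
  commands=[
    {"dp":[-15,7,0],"yaw":-0.05,"grip":0.04},
    {"dp":[-45,20,0],"yaw":-0.15,"grip":0.04},
    {"dp":[-75,34,0],"yaw":-0.27,"grip":0.04},
    {"dp":[-105,47,0],"yaw":-0.39,"grip":0.04},
    {"dp":[-135,60,0],"yaw":-0.51,"grip":0.04},
    {"dp":[-165,74,0],"yaw":-0.62,"grip":0.04},
    {"dp":[-190,85,0],"yaw":-0.7,"grip":0.04},
    {"dp":[-203,91,0],"yaw":-0.75,"grip":0.04},
    {"dp":[-203,91,0],"yaw":-0.75,"grip":0.04},
    {"dp":[-203,91,0],"yaw":-0.75,"grip":0.04},
  ],
)

```text
time_s: 12.8
tcp_pos: [0.611, 0.0002, 0.1321]
eef_rot: [179.9, -0.1, -117.5]
contact_force: [-0.3, -0.3, -1.1]
gripper_width: 0.0138
```

```bash
python3 go.py .612 0 .079 -117.5; python3 - <<'E'
from h import *
o=[]
for n,(x0,y0,w,h) in (("top",(150,70,160,133)),("scene",(160,160,160,133))):
    c=capture(n);im=c["color"][:,:,::-1]; o.append(cv2.resize(im[y0:y0+h,x0:x0+w],(400,333),interpolation=cv2.INTER_CUBIC))
cv2.imwrite("pics/f.png",np.hstack(o))
E
```

```text
t 12.8 p [6.110e-01 2.000e-04 1.321e-01] rot [ 1.7994e+02 -5.0000e-02 -1.1751e+02] w 0.0138 F [-0.31 -0.28 -1.09] j6 -45.8
dp mm [-0.4 -1.  53.1]
yaw cmd rad -0.0
```

View pics/f.png

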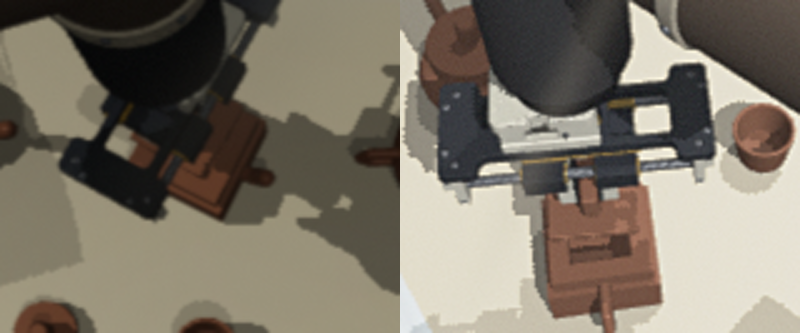

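In the scene crop the lid edge at (590,235) runs parallel to the pot's sides. I'll lower it slowly.

apply_moves(
  commands=[
    {"dp":[0,-1,12],"yaw":0,"grip":0.04},
    {"dp":[0,-1,25],"yaw":0,"grip":0.04},
    {"dp":[0,-1,35],"yaw":0,"grip":0.04},
    {"dp":[0,-1,43],"yaw":0,"grip":0.04},
    {"dp":[0,-1,49],"yaw":0,"grip":0.04},
    {"dp":[0,-1,53],"yaw":0,"grip":0.04},
    {"dp":[0,-1,53],"yaw":0,"grip":0.04},
    {"dp":[0,-1,53],"yaw":0,"grip":0.04},
  ],
)

```text
time_s: 13.9
tcp_pos: [0.6125, -0.0004, 0.0802]
eef_rot: [-180.0, 0.0, -117.5]
contact_force: [-0.4, -0.5, 0.6]
gripper_width: 0.0141
```

```bash
python3 go.py .612 0 .0754 -117.5
```

```text
t 13.9 p [ 6.125e-01 -4.000e-04  8.020e-02] rot [-1.7998e+02  2.0000e-02 -1.1750e+02] w 0.0141 F [-0.38 -0.5   0.63] j6 -45.7
dp mm [-0.1  0.6  4.8]
yaw cmd rad -0.0
```

apply_moves(
  commands=[
    {"dp":[0,0,2],"yaw":0,"grip":0.04},
    {"dp":[0,0,3.5],"yaw":0,"grip":0.04},
    {"dp":[0,0,4.8],"yaw":0,"grip":0.04},
    {"dp":[0,0,4.8],"yaw":0,"grip":0.04},
    {"dp":[0,0,4.8],"yaw":0,"grip":0.04},
  ],
)

```text
time_s: 14.52
tcp_pos: [0.6123, -0.0004, 0.0754]
eef_rot: [-180.0, 0.0, -117.5]
contact_force: [-2.0, 1.1, 4.4]
gripper_width: 0.014
```

Light contact at the expected height. Next: release and rise.

apply_moves(
  commands=[
    {"dp":[0,0,0],"yaw":0,"grip":0.2},
    {"dp":[0,0,0],"yaw":0,"grip":0.4},
    {"dp":[0,0,0],"yaw":0,"grip":0.45},
    {"dp":[0,0,0],"yaw":0,"grip":0.45},
    {"dp":[0,0,-10],"yaw":0,"grip":0.45},
    {"dp":[0,0,-30],"yaw":0,"grip":0.5},
    {"dp":[0,0,-60],"yaw":0,"grip":0.5},
    {"dp":[0,0,-80],"yaw":0,"grip":0.5},
    {"dp":[0,0,-80],"yaw":0,"grip":0.5},
  ],
)

```text
time_s: 15.65
tcp_pos: [0.6136, -0.0002, 0.1577]
eef_rot: [-179.8, 0.2, -117.5]
contact_force: [-0.4, 0.0, -0.2]
gripper_width: 0.0439
```

```bash
python3 go.py .4384 .1352 .1 -117.5
```

```text
t 15.65 p [ 6.136e-01 -2.000e-04  1.577e-01] rot [-1.7981e+02  1.6000e-01 -1.1749e+02] w 0.0439 F [-0.44  0.01 -0.16] j6 -45.7
dp mm [-39.1 218.1  57. ]
yaw cmd rad 0.0
```

apply_moves(
  commands=[
    {"dp":[-4,20,0],"yaw":0,"grip":0.5},
    {"dp":[-11,60,0],"yaw":0,"grip":0.5},
    {"dp":[-18,100,0],"yaw":0,"grip":0.5},
    {"dp":[-25,140,10],"yaw":0,"grip":0.5},
    {"dp":[-32,180,25],"yaw":0,"grip":0.5},
    {"dp":[-37,205,42],"yaw":0,"grip":0.5},
    {"dp":[-39,218,57],"yaw":0,"grip":0.5},
    {"dp":[-39,218,57],"yaw":0,"grip":0.5},
    {"dp":[-39,218,57],"yaw":0,"grip":0.5},
  ],
)

```text
time_s: 16.77
tcp_pos: [0.437, 0.1349, 0.0983]
eef_rot: [-180.0, -0.0, -117.5]
contact_force: [-0.0, -0.3, 0.1]
gripper_width: 0.0441
```

```bash
python3 go.py .4384 .1352 .0232 -117.5; python3 - <<'E'
from h import *
o=[]
for n,(x0,y0,w,h) in (("top",(120,90,180,150)),("scene",(200,170,240,200))):
    c=capture(n);im=c["color"][:,:,::-1]; o.append(cv2.resize(im[y0:y0+h,x0:x0+w],(400,333),interpolation=cv2.INTER_CUBIC))
cv2.imwrite("pics/g.png",np.hstack(o))
E
```

```text
t 16.77 p [0.437  0.1349 0.0983] rot [-1.7999e+02 -1.0000e-02 -1.1746e+02] w 0.0441 F [-0.03 -0.34  0.12] j6 -69.4
dp mm [-0.9 -1.1 75.1]
yaw cmd rad 0.001
```

View pics/g.png

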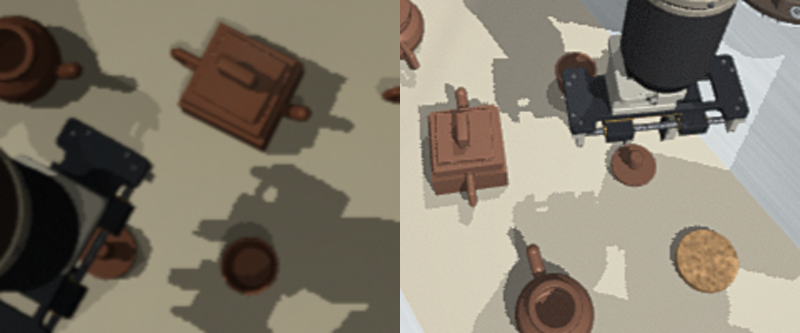

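The square lid is seated and aligned (top crop (240,75), scene crop (465,135)). The small lid at scene crop (633,163) is below the jaws. I'll descend and close.

apply_moves(
  commands=[
    {"dp":[-1,-1,30],"yaw":0,"grip":0.5},
    {"dp":[-1,-1,54],"yaw":0,"grip":0.5},
    {"dp":[-1,-1,68],"yaw":0,"grip":0.5},
    {"dp":[-1,-1,75],"yaw":0,"grip":0.5},
    {"dp":[-1,-1,75],"yaw":0,"grip":0.3},
    {"dp":[-1,-1,75],"yaw":0,"grip":0.15},
    {"dp":[-1,-1,75],"yaw":0,"grip":0.08},
    {"dp":[-1,-1,75],"yaw":0,"grip":0.08},
    {"dp":[-1,-1,75],"yaw":0,"grip":0.08},
    {"dp":[-1,-1,75],"yaw":0,"grip":0.08},
  ],
  newtons=15,
)

```text
time_s: 18.12
tcp_pos: [0.4386, 0.1356, 0.0236]
eef_rot: [-180.0, 0.0, -117.5]
contact_force: [-2.0, -0.1, 6.2]
gripper_width: 0.0193
```

apply_moves(
  commands=[
    {"dp":[0,0,-5],"yaw":0,"grip":0.08},
    {"dp":[0,0,-15],"yaw":0,"grip":0.08},
    {"dp":[0,0,-35],"yaw":0,"grip":0.08},
    {"dp":[0,0,-60],"yaw":0,"grip":0.08},
    {"dp":[0,0,-85],"yaw":0,"grip":0.08},
    {"dp":[0,0,-100],"yaw":0,"grip":0.08},
    {"dp":[0,0,-110],"yaw":0,"grip":0.08},
    {"dp":[0,0,-110],"yaw":0,"grip":0.08},
  ],
  newtons=20,
)

```text
time_s: 19.12
tcp_pos: [0.4385, 0.1355, 0.1337]
eef_rot: [-180.0, 0.1, -117.5]
contact_force: [0.2, -0.5, -1.4]
gripper_width: 0.0191
```

```bash
python3 go.py .634 .237 .135 -117.5; python3 - <<'E'
from h import *
o=[]
for n,(x0,y0,w,h) in (("top",(90,80,180,150)),("scene",(240,200,180,150))):
    c=capture(n);im=c["color"][:,:,::-1]; o.append(cv2.resize(im[y0:y0+h,x0:x0+w],(400,333),interpolation=cv2.INTER_CUBIC))
cv2.imwrite("pics/i.png",np.hstack(o))
E
```

```text
t 19.12 p [0.4385 0.1355 0.1337] rot [-1.7997e+02  8.0000e-02 -1.1750e+02] w 0.0191 F [ 0.22 -0.52 -1.4 ] j6 -69.4
dp mm [-180.3 -126.5   -1. ]
yaw cmd rad 0.0
```

View pics/i.png

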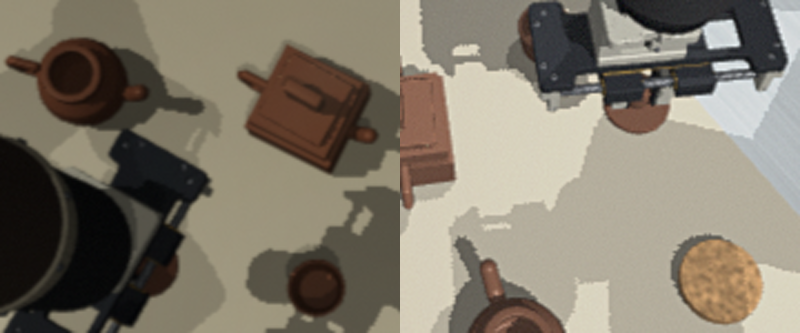

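The small lid is held level at scene crop (637,110). I'll carry it to the small pot.

apply_moves(
  commands=[
    {"dp":[-15,-10,0],"yaw":0,"grip":0.08},
    {"dp":[-42,-29,0],"yaw":0,"grip":0.08},
    {"dp":[-70,-49,0],"yaw":0,"grip":0.08},
    {"dp":[-98,-69,0],"yaw":0,"grip":0.08},
    {"dp":[-126,-88,0],"yaw":0,"grip":0.08},
    {"dp":[-152,-107,0],"yaw":0,"grip":0.08},
    {"dp":[-170,-119,0],"yaw":0,"grip":0.08},
    {"dp":[-180,-126,0],"yaw":0,"grip":0.08},
    {"dp":[-180,-126,0],"yaw":0,"grip":0.08},
    {"dp":[-180,-126,0],"yaw":0,"grip":0.08},
  ],
)

```text
time_s: 20.48
tcp_pos: [0.6326, 0.2364, 0.1328]
eef_rot: [180.0, -0.0, -117.5]
contact_force: [-1.2, 0.2, -0.6]
gripper_width: 0.0193
```

```bash
python3 go.py .634 .237 .079 -117.5; python3 - <<'E'
from h import *
o=[]
for n,(x0,y0,w,h) in (("top",(60,60,160,133)),("scene",(220,270,160,133))):
    c=capture(n);im=c["color"][:,:,::-1]; o.append(cv2.resize(im[y0:y0+h,x0:x0+w],(400,333),interpolation=cv2.INTER_CUBIC))
cv2.imwrite("pics/j.png",np.hstack(o))
E
```

```text
t 20.48 p [0.6326 0.2364 0.1328] rot [ 1.7997e+02 -4.0000e-02 -1.1751e+02] w 0.0193 F [-1.21  0.24 -0.63] j6 -64.5
dp mm [-1.2 -1.  53.8]
yaw cmd rad -0.0
```

View pics/j.png

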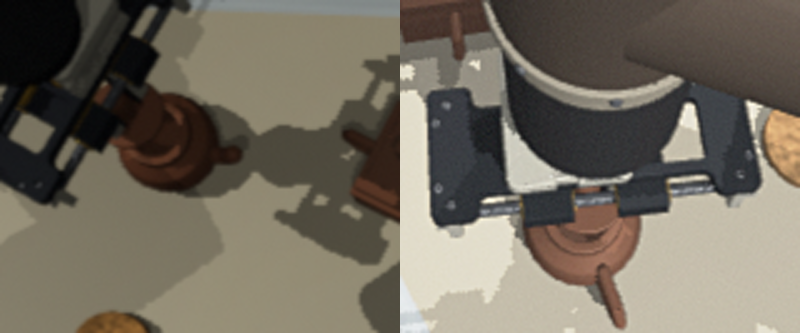

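The lid is above the mouth in both crops. Lowering.

apply_moves(
  commands=[
    {"dp":[-1,-1,12],"yaw":0,"grip":0.08},
    {"dp":[-1,-1,25],"yaw":0,"grip":0.08},
    {"dp":[-1,-1,35],"yaw":0,"grip":0.08},
    {"dp":[-1,-1,43],"yaw":0,"grip":0.08},
    {"dp":[-1,-1,49],"yaw":0,"grip":0.08},
    {"dp":[-1,-1,53],"yaw":0,"grip":0.08},
    {"dp":[-1,-1,53],"yaw":0,"grip":0.08},
    {"dp":[-1,-1,53],"yaw":0,"grip":0.08},
  ],
)

```text
time_s: 21.58
tcp_pos: [0.6348, 0.2373, 0.0804]
eef_rot: [-180.0, 0.0, -117.5]
contact_force: [0.6, -0.2, -0.4]
gripper_width: 0.0192
```

```bash
python3 go.py .634 .237 .0756 -117.5
```

```text
t 21.57 p [0.6348 0.2373 0.0804] rot [-1.7998e+02  3.0000e-02 -1.1750e+02] w 0.0192 F [ 0.63 -0.24 -0.35] j6 -64.4
dp mm [0.6 0.6 4.8]
yaw cmd rad 0.0
```

apply_moves(
  commands=[
    {"dp":[0.5,0.5,2],"yaw":0,"grip":0.08},
    {"dp":[0.5,0.5,3.5],"yaw":0,"grip":0.08},
    {"dp":[0.5,0.5,4.8],"yaw":0,"grip":0.08},
    {"dp":[0.5,0.5,4.8],"yaw":0,"grip":0.08},
    {"dp":[0.5,0.5,4.8],"yaw":0,"grip":0.08},
  ],
)

```text
time_s: 22.2
tcp_pos: [0.634, 0.237, 0.0757]
eef_rot: [-180.0, 0.0, -117.5]
contact_force: [-1.8, -0.6, 3.0]
gripper_width: 0.0191
```

Contact at the right height. I'll release, rise, and back off toward the robot for a last look.

apply_moves(
  commands=[
    {"dp":[0,0,0],"yaw":0,"grip":0.25},
    {"dp":[0,0,0],"yaw":0,"grip":0.45},
    {"dp":[0,0,0],"yaw":0,"grip":0.5},
    {"dp":[0,0,0],"yaw":0,"grip":0.5},
    {"dp":[0,0,-10],"yaw":0,"grip":0.5},
    {"dp":[0,0,-30],"yaw":0,"grip":0.5},
    {"dp":[0,0,-60],"yaw":0,"grip":0.5},
    {"dp":[0,0,-95],"yaw":0,"grip":0.5},
    {"dp":[0,0,-130],"yaw":0,"grip":0.5},
    {"dp":[0,0,-150],"yaw":0,"grip":0.5},
  ],
)

```text
time_s: 23.45
tcp_pos: [0.6346, 0.2372, 0.2286]
eef_rot: [-179.9, 0.2, -117.5]
contact_force: [-0.2, 0.1, 0.2]
gripper_width: 0.0438
```

```bash
python3 go.py .35 .40 .23 -117.5
```

```text
t 23.45 p [0.6346 0.2372 0.2286] rot [-1.7989e+02  1.6000e-01 -1.1749e+02] w 0.0438 F [-0.19  0.14  0.17] j6 -64.5
dp mm [-13.  327.6  -2. ]
yaw cmd rad 0.0
```

apply_moves(
  commands=[
    {"dp":[-1,25,0],"yaw":0,"grip":0.5},
    {"dp":[-3,70,0],"yaw":0,"grip":0.5},
    {"dp":[-5,120,0],"yaw":0,"grip":0.5},
    {"dp":[-7,170,0],"yaw":0,"grip":0.5},
    {"dp":[-9,220,0],"yaw":0,"grip":0.5},
    {"dp":[-11,270,0],"yaw":0,"grip":0.5},
    {"dp":[-12,305,0],"yaw":0,"grip":0.5},
    {"dp":[-13,325,0],"yaw":0,"grip":0.5},
    {"dp":[-13,325,0],"yaw":0,"grip":0.5},
    {"dp":[-13,325,0],"yaw":0,"grip":0.5},
  ],
)

```text
time_s: 24.7
tcp_pos: [0.3519, 0.3985, 0.2258]
eef_rot: [-180.0, 0.0, -117.5]
contact_force: [0.6, 0.4, 0.5]
gripper_width: 0.044
```

```bash
python3 - <<'E'
from meas import *
T=capture("top");S=capture("scene")
th=np.linspace(0,2*np.pi,60)
# expected seated outlines: plate top z=.069, knob top z=.095
def draw(c,im,P): 
    q=np.round((proj(c,P)*3+1)*16).astype(int); cv2.polylines(im,[q.reshape(-1,1,2)],True,(0,255,0),1,cv2.LINE_AA,4)
for c,nm,(x0,y0,w,h) in((T,"top",(85,80,360,170)),(S,"scene",(125,100,300,300))):
    im=np.clip(cv2.resize(c["color"][:,:,::-1],None,fx=3,fy=3,interpolation=cv2.INTER_CUBIC)*1.5,0,255).astype(np.uint8)
    for x,y,r in((.614,-.24,.043),(.634,.237,.030)):
        draw(c,im,np.c_[x+r*np.cos(th),y+r*np.sin(th),0*th+.069])
    a=np.radians(-27.5+45+90*np.arange(4)); draw(c,im,np.c_[.612+.035*2**.5*np.cos(a),.035*2**.5*np.sin(a),0*a+.069])
    im=im[y0*3:(y0+h)*3,x0*3:(x0+w)*3]; s=min(800/im.shape[1],600/im.shape[0]); cv2.imwrite(f"pics/z_{nm}.png",cv2.resize(im,None,fx=s,fy=s,interpolation=cv2.INTER_AREA))
P={"large_pot":((331,120),(180,200),13),"square_pot":((215,120),(222,270),13),"small_pot":((120,115),(285,375),13)}
for n,(a,b,o) in P.items():
    ps=[cv2.fitEllipse(blob(c,p,75,o))[0] for c,p in((T,a),(S,b))]; print(n,tri(T,ps[0],S,ps[1])[0].round(4))
E
```

```text
large_pot [ 0.6132 -0.2378  0.0336]
square_pot [0.6131 0.0008 0.0297]
small_pot [0.6346 0.2368 0.0269]
```

View pics/z_top.png

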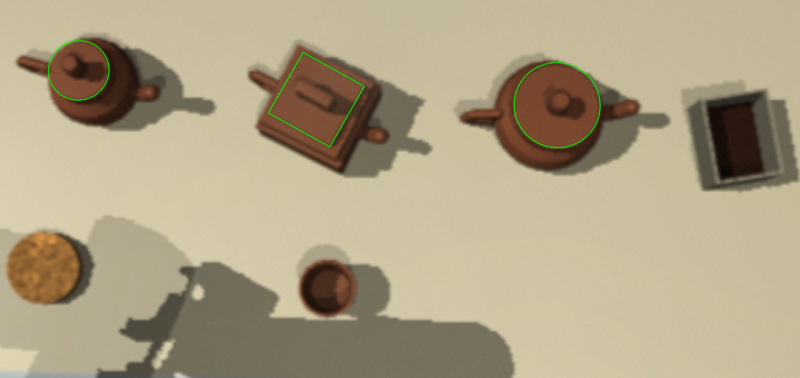

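View pics/z_scene.png

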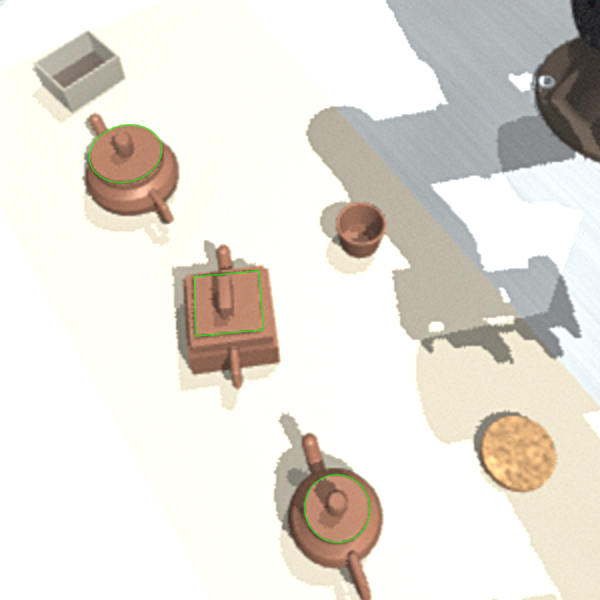

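In both views the lid outlines match the expected seated outlines (plate top at z = 69 mm), concentric and aligned with the pots. The pots moved less than 1 mm, and the cup, cork and tin look untouched. I'll hand it in.

```bash
python3 -c "
from plant import close_job
print(close_job())"
```

```text
the job is handed in; nothing more can be done
None
```

All three lids are on their own pots and the job is handed in, after about 25 s of the 96 s allowed. I gripped each lid by its knob and set it down under light contact (about 2–5 N). The square lid was turned to line up with its pot.

- **Seating:** in both final camera views the lid outlines match what fully seated lids should look like, centred to within about 2–3 mm by eye. The square lid's sides run parallel to its pot's.
- **Pots:** my before-and-after position measurements agree to within 1 mm horizontally. The large pot's estimated height differed by 4 mm, because the added lid changes its outline.
- **Other objects:** the cup, cork and tin looked unmoved in the final pictures, though I did not measure them.
- **Disagreements:** before moving anything, estimates of the square pot's angle differed by about 3°, well inside the 12.6° allowed. The first move call was refused because it had no yaw values. No final check failed.

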